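Check the hardness of a stamping counter pad

TASK

Slide the rubber-faced pad flat across the table and up the bevel onto the steel test plate, until it lies square against the plate's stop bar. Then take the hardness gauge out of its rest and hold it upright with its round foot inside the ring marked on the rubber, pressing lightly so that the spring stem goes in about half way, never to its end. Finish while still holding the gauge there for the reading, and leave the things lying around where they are.

Things in the scene. Friction and masses are not known exactly. Their poses are not given: they have to be found in the camera images.
- test_plate: Steel plate fixed on the table, 170 (its x) x 130 (y) mm, top at z = 0.003. Origin: under its centre, at table height. Its +y edge (y 0.050 to 0.065) is a bevel from the table up to the top, the way in for the pad. Along its -y edge a dark stop bar, 13 mm high, inner face at y = -0.053. Home, the pad's origin is at y = -0.008, z = 0.003 in this frame, its x axis along the plate's.
- pad: Loose counter pad, 0.2 to 0.4 kg: aluminium carrier 120 (its x) x 90 (y) x 4 mm, dark rubber face 104 x 74 x 8 mm on top; too wide to grasp, pushed on its +y side. Origin: centre of its underside. Starts flat on the table 12 to 45 mm beyond the plate's bevel, -y side towards it, up to 0.2 rad askew to the plate and 12 mm off its middle line.
- spot (a point): Centre of the marked spot on top of the pad's rubber, at (0.018, 0.006, 0.012) in the pad's frame: a thin light ring of 31 mm diameter with four short ticks outside. The gauge's foot is 18 mm across, so it fits inside with its centre up to 6 mm off.
- rest: Aluminium rest fixed on the table: base 90 x 140 x 8 mm, on it a block 80 x 80 mm, 46 mm high, with a round 25 mm hole, 42 mm deep, in its top for the gauge's stem; beside the block (its +y) a low rubber disc, 42 mm across. Origin: table height, under the hole's centre.
- gauge: Hardness gauge, 0.23 kg: grey housing 34 (its x) x 44 (y) x 76 mm (z), display on -x; grip it by its sides. Origin: centre of the housing's underside. Below hangs a 12 mm stem with a flat round 18 mm foot, its end 36 mm under the origin when free. Starts upright in the rest, stem in the hole, housing on the block (z = 0.046), facing about -x; lift over 40 mm straight up to clear.
- gauge_stem (a joint): How far the spring stem is pushed into the gauge's housing, m: 0 free, 0.016 at its end. The spring pushes back with 3 N at 0 and 9 N at 0.016, so about 6 N half way.
- pin_tin: Bystander: round tin, 60 mm across, 32 mm high. Origin: centre of its underside.
- snips: Bystander: side cutters, 125 x 46 x 12 mm, lying flat. Origin: centre of the underside.
- cork_block: Bystander: cork sanding block 60 x 100 x 34 mm. Origin: centre of its underside.
- glue_stick: Bystander: glue stick standing upright, 31 mm across, 96 mm high. Origin: centre of its underside.
- tape_measure: Bystander: round yellow tape measure lying flat, 64 x 72 x 25 mm. Origin: centre of its underside.
- foot (a point): Centre of the flat underside of the gauge's round foot, on the gauge's z axis; it moves up into the housing with the stem.
There are look-alikes about, which are no part of the job. Leave any blue or red look-alike of the gauge alone.

How it is judged:
On the way, in this order (a step that is already met when the one before it is completed fails the run):
1. the pad lies on the steel plate, square against the stop bar (y of pad in the frame of test_plate below -0.0045 m and x of pad in the frame of test_plate between -0.025 and 0.025 m and angle between the x axis of pad and the x axis of test_plate, either way round below 0.05 rad and height (world z) of pad between 0.0015 and 0.006 m), for 0.2 s.
2. the gauge has been lifted out of its rest (z of gauge in the frame of rest above 0.07 m and contact force between gauge and the fingers above 1 N), for 0.1 s.
At the end, for the whole second after the job is handed in: Gauge still gripped, at rest, its foot within 6.5 mm of the spot, 0.09 rad of upright, stem in 3 to 13 mm of 16, pressing on the pad with 2 to 12 N; the pad on the plate within 3.5 mm of the stop bar, 0.05 rad of square and 25 mm of the middle of the plate's width (all of step 1 and horizontal distance between foot and spot below 0.0065 m and angle between gauge's own z axis and vertical below 0.09 rad and value of joint gauge_stem between 0.003 and 0.013 m and contact force between gauge and pad between 2 and 12 N and contact force between gauge and the fingers above 1 N and linear speed of gauge below 0.01 m/s); the arm keeps its last pose, push and grip.
It fails at once if the pad lifted or tipped instead of slid flat (height (world z) of pad above 0.015 m or angle between pad's own z axis and vertical above 0.15 rad).
It fails at once if the gauge's stem pushed to its end, or the gauge pressed hard on the pad (value of joint gauge_stem above 0.0155 m or contact force between gauge and pad above 20 N).
It fails at once if a bystander moved by more than 20 mm (distance of any of pin_tin, snips, cork_block, glue_stick, tape_measure from where it was at the start of the episode above 0.02 m).
It also fails if it takes over 58 s, if anything falls off the work surface, if the arm or the gripper's body presses on something with over 40 N, if the wrist force passes 120 N, or if a joint passes its speed limit or range.

ROBOT

A 6-joint arm with a two-finger parallel gripper is mounted at the origin on the work surface; the furniture and walls round the work are solid. World frame = base frame: x ahead of the robot, y to its left, z up, the work surface at z = 0. Lengths are in m, angles in rad, forces in N, time in s.
With the tool pointing down it reaches from about 0.275 to 0.975 m from the base axis. Payload 8.4 kg.
Tool frame: the origin (TCP) lies at the very end of the fingers, on their centre line; the grasp point (between the pads) lies 19 mm behind it; z points along the fingers, y is the line along which they close (so a half turn about z gives the same grasp; the last joint's range is limited). The gripper opens to 92 mm and grips with 3 to 60 N. Pads are 20 mm wide; open, the fingers measure 128 mm over their backs; the gripper's body (75 mm by 189 mm) begins 69 mm behind the grasp point.
Start: joints at [-0.002, 0.353, 1.633, -0, 1.155, -0.002], TCP at [0.625, -0, 0.194] pointing down, gripper open.
Joint ranges: [-2.63, 2.63], [-0.92, 2.1], [0.06, 2.66], [-1.3, 4.44], [0, 2.69], [-3.02, 3.02]. Speed limits (rad/s): [2.22, 2.22, 2.79, 3.14, 3.14, 3.14].

INTERFACE

Orientations are given as a unit quaternion [w, x, y, z].
In Python, from cell import robot, eyes, workorder gives the robot as it stands. The module is installed in compiled form; this text tells all that it offers.
- The arm moves only by the tool arm_command, never from a script. Its argument "series" is a list that holds one entry, the list of rows, each a list of 7 numbers: the shift along the tool's x, y, z in mm, then the turn, a rotation vector about the tool's x, y, z in rad, then the opening, from -1 (shut) to 1 (fully open). In form: [[[x, y, z, ax, ay, az, fingers], ...]]. A call has 1 to 20 rows; each row shifts and turns the commanded pose from where the row before left it, along the tool's axes as they then stand; what a row does not reach is not made up. A row lasts 1/12 s, in which the tool goes at most 41.7 mm and 7.16 degrees, less where a joint would pass 70% of its speed; a pose out of reach is approached as far as the arm can. A call is refused whole if a number of a shift passes 41.7 or a number of a turn 0.125, either way. A call with a gripper value outside its range is refused whole. The fingers move at their own pace and stop on an object; "squeeze" is the grip in N (left out, the last holds). Time passes only in rows, so rows that do not move let the fingers close. It gives the time, the measured TCP pose, the force, the opening and the grip force at its end, in the units of the state.
- robot.get_state(): the state, without advancing time (a new reading comes with each control period).
- eyes.get_image(name): name is "scene" or "side" or "wrist"; returns a dict with "image" (400x640x3 uint8, blue, green, red), "range_z" (400x640 float32, m along the optical axis (not along the pixel's ray), 0 where there is no reading), "fx", "fy", "cx", "cy" (pixels), "world_to_cam" (4x4, takes a point from world to camera coordinates). Camera axes: x right, y down, z forward; pixel columns grow to the right and rows downward; lengths in m; the calibration is good to about 2 mm. A picture is of the moment at which its call begins.
- workorder.job_done(): hands the job in; it is judged then, once.
Trained networks look in a picture, given as the dict that the camera call returned (one of the last four; its "shot" number tells which), for a name from the list of things; names that differ only in an ending like _2 or _b are one class to them, and where a whole thing is asked for, a point or a joint stands for the part that bears it (a point fixed in the world has none). Each returns a list of dicts, best first, with "p" (0 to 1); they miss things now and then, are a little off and sometimes report something else, mostly with a low value. They report only what shows in the picture. A call takes as long as a camera call. They do not tell look-alikes from the thing itself.
- eyes.silhouettes(target, picture): "region" (400x640 bool, what is visible of it) and "uv" ([column, row] in pixels, amid what is visible of it).
- eyes.place_of(target, picture): "uv" ([column, row] in pixels: a listed point, or the origin of a listed thing).
The state is a dict: "t": time; "joints": joint angles; "qvel": joint speeds; "joint_efforts": joint torques, N m; "position": TCP position; "eef_rot": TCP orientation; "wrist_force": force on the tool from outside, world axes, zero at the start; "torque": the same for the moment, N m; "opening": opening from 0.0 (shut) to 1.0 (fully open); "grasp_force": force on a finger pad.
Only numpy, scipy, OpenCV 4.12 (cv2) and the standard library are available. Lean on these libraries where they do the work, as an engineer would, in place of code of your own. Each camera call takes 0.05 s, during which the arm holds its last target. There are 200 camera calls.

## Working session

There is one attempt and no reset: what is moved stays moved. The work goes in short steps, Python scripts to look and compute and a tool call to move; the robot and the scene stay as the last step left them, time stands still between calls to the robot, and variables do not carry over. Pictures are saved under pics/ and viewed, at most 10 in all, crops included, and the job is handed in when it is done.

Besides the shell and the picture viewer there is one more tool, called as a command line: name --argument value ..., lists and objects as JSON in quotes. arm_command: Moves the arm, as the interface text tells. Its arguments: {"type":"object","properties":{"series":{"type":"array","items":{"type":"array","items":{"type":"array","items":{"type":"number"}}}},"squeeze":{"type":"number"}},"required":["series"]}

```bash
mkdir -p pics; cat > h.py <<'E'
import numpy as np, cv2
from cell import robot, eyes, workorder
def ray(d,uv,z):
    T=np.linalg.inv(d["world_to_cam"]); r=T[:3,:3]@np.array([(uv[0]-d["cx"])/d["fx"],(uv[1]-d["cy"])/d["fy"],1]); o=T[:3,3]
    return o+r*(z-o[2])/r[2]
def cloud(d):
    v,u=np.mgrid[:400,:640]; z=d["range_z"].astype(float)
    P=np.stack([(u-d["cx"])/d["fx"]*z,(v-d["cy"])/d["fy"]*z,z],-1)
    T=np.linalg.inv(d["world_to_cam"]); W=P@T[:3,:3].T+T[:3,3]; W[z==0]=np.nan
    return W
def proj(d,p):
    c=d["world_to_cam"]@np.append(p,1); return np.array([d["fx"]*c[0]/c[2]+d["cx"],d["fy"]*c[1]/c[2]+d["cy"]])
E
python3 - <<'E'
from h import *
ims=[]
for n in ["scene","side","wrist"]:
    d=eyes.get_image(n); ims.append(d["image"]); W=cloud(d)
    print(n,np.linalg.inv(d["world_to_cam"])[:3].round(3).tolist())
    for t in ["test_plate","pad","spot","rest","gauge","pin_tin","snips","cork_block","glue_stick","tape_measure"]:
        z={"spot":.012,"gauge":.046}.get(t,0)
        pl=[(np.round(q["uv"]).tolist(),round(q["p"],2),ray(d,q["uv"],z)[:2].round(3).tolist()) for q in eyes.place_of(t,d)[:4]]
        print(t,pl)
cv2.imwrite("pics/a.png",ims[0]);cv2.imwrite("pics/b.png",ims[1])
E
```

```text
scene [[0.687, -0.317, 0.654, -0.253], [-0.727, -0.28, 0.627, -0.813], [-0.016, -0.906, -0.423, 0.588]]
test_plate [([302.0, 222.0], 0.57, [0.527, -0.009])]
pad [([265.0, 207.0], 0.78, [0.523, 0.145]), ([410.0, 223.0], 0.51, [0.72, -0.234])]
spot [([269.0, 199.0], 0.62, [0.552, 0.159])]
rest [([396.0, 261.0], 0.62, [0.536, -0.313])]
gauge [([380.0, 216.0], 0.83, [0.626, -0.198]), ([435.0, 281.0], 0.82, [0.465, -0.454]), ([395.0, 246.0], 0.75, [0.526, -0.313]), ([364.0, 269.0], 0.69, [0.403, -0.319])]
pin_tin [([329.0, 266.0], 0.83, [0.414, -0.209]), ([217.0, 194.0], 0.38, [0.484, 0.334]), ([258.0, 179.0], 0.25, [0.652, 0.331])]
snips [([220.0, 194.0], 0.52, [0.492, 0.33])]
cork_block [([256.0, 177.0], 0.85, [0.66, 0.352])]
glue_stick [([414.0, 222.0], 0.78, [0.734, -0.237])]
tape_measure [([358.0, 207.0], 0.71, [0.709, -0.06]), ([220.0, 199.0], 0.7, [0.466, 0.296])]
side [[0.913, -0.182, 0.365, 0.134], [-0.408, -0.431, 0.805, -0.989], [0.011, -0.884, -0.468, 0.607]]
test_plate [([292.0, 253.0], 0.75, [0.409, -0.202]), ([307.0, 209.0], 0.56, [0.541, 0.008])]
pad [([287.0, 190.0], 0.74
[... 459 characters left out ...]
, [0.716, -0.246]), ([362.0, 208.0], 0.21, [0.712, -0.061])]
tape_measure [([362.0, 209.0], 0.61, [0.71, -0.061])]
wrist [[1.0, 0.0, -0.001, 0.626], [0.0, -0.959, -0.282, 0.08], [-0.001, 0.282, -0.959, 0.385]]
test_plate [([254.0, 171.0], 0.71, [0.54, 0.004])]
pad [([229.0, 48.0], 0.87, [0.52, 0.15])]
spot [([242.0, 37.0], 0.79, [0.539, 0.159])]
rest [([259.0, 370.0], 0.94, [0.529, -0.321])]
gauge [([254.0, 393.0], 0.69, [0.53, -0.316]), ([324.0, 314.0], 0.67, [0.631, -0.18]), ([173.0, 385.0], 0.39, [0.414, -0.3])]
pin_tin []
snips []
cork_block [([251.0, 392.0], 0.16, [0.512, -0.367])]
glue_stick []
tape_measure [([384.0, 213.0], 0.95, [0.713, -0.054]), ([253.0, 174.0], 0.17, [0.538, 0.0])]
```

```bash
python3 - <<'E'
import cv2,numpy as np
a=cv2.imread("pics/a.png");b=cv2.imread("pics/b.png")
f=lambda i,x0,x1,y0,y1:cv2.resize(i[y0:y1,x0:x1],None,fx=2,fy=2,interpolation=cv2.INTER_CUBIC)
cv2.imwrite("pics/c.png",np.vstack([f(a,170,490,160,310),f(b,170,490,160,310)]))
E
```

```text
(no output)
```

View pics/c.png

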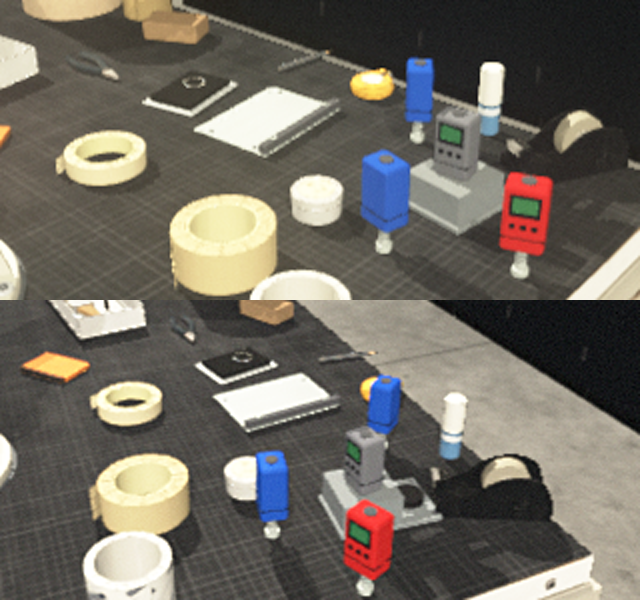

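The grey gauge at about (395,246) scene / (352,253) side stands in the rest and is the one meant. The blue ones (380,216 and 364,269) and the red one (435,281) stand on the table and are look-alikes. The pad is at (265,207) scene, beyond the plate at (302,222).

```bash
python3 - <<'E'
from h import *
for n in ["wrist","side","scene"]:
    d=eyes.get_image(n); W=cloud(d)
    if n=="wrist": cv2.imwrite("pics/w.png",d["image"])
    for t,z in [("pad",.004),("test_plate",.003),("rest",.008)]:
        for s in eyes.silhouettes(t,d)[:2]:
            ys,xs=np.nonzero(s["region"])
            c,_=cv2.findContours(s["region"].astype(np.uint8),0,2); c=max(c,key=cv2.contourArea)[:,0]
            P=np.array([ray(d,p,z)[:2] for p in c]).astype(np.float32)*1000
            r=cv2.minAreaRect(P); print(n,t,round(s["p"],2),np.round(s["uv"]),np.round(r[0],1),np.round(r[1],1),round(r[2],1))
            q=W[s["region"]]; print("  z pct",np.nanpercentile(q[:,2],[5,25,50,75,95]).round(4),len(q))
            if t=="pad":
                g=cv2.cvtColor(d["image"],6)
                m=s["region"]&(g<70)
                p=W[m];p=p[~np.isnan(p[:,0])]
                P=np.array([ray(d,(u,v),.012)[:2] for v,u in np.argwhere(m)]).astype(np.float32)*1000
                r=cv2.minAreaRect(P); print("  rubber",np.round(r[0],1),np.round(r[1],1),round(r[2],1))
    for q in eyes.place_of("spot",d)[:1]: print(n,"spot",ray(d,q["uv"],.012)[:2].round(4),q["p"])
E
```

```text
wrist test_plate 0.87 [252. 170.] [538.5   0.7] [176.3 136.1] 5.9
  z pct [0.0012 0.0025 0.0032 0.0039 0.016 ] 13453
wrist rest 0.7 [269. 371.] [ 550.3 -310.1] [148.5  90.5] 0.1
  z pct [0.0065 0.009  0.021  0.0452 0.0467] 3388
wrist spot [0.5361 0.158 ] 0.84
side pad 0.96 [285. 192.] [520.  143.7] [122.6 105.4] 11.8
  z pct [0.     0.004  0.01   0.0115 0.0132] 438
  rubber [522.2 129.9] [106.2 103.5] 13.0
side test_plate 0.75 [305. 212.] [542.7  -2.3] [180.  133.1] 5.8
  z pct [-0.0002  0.0015  0.0025  0.0043  0.0151] 1016
side rest 0.95 [364. 255.] [ 557.7 -305.8] [125.7 145.9] 72.2
  z pct [0.0056 0.0082 0.0257 0.0446 0.0463] 893
side spot [0.5389 0.1384] 0.69
scene pad 0.6 [265. 205.] [521.3 144.2] [129.9  95.2] 13.5
  z pct [0.0018 0.005  0.0104 0.0116 0.0129] 586
  rubber [518.6 141.3] [106.1  75. ] 14.3
scene test_plate 0.98 [304. 224.] [ 5.374e+02 -4.000e-01] [194.  131.3] 8.0
  z pct [-0.0004  0.0016  0.0027  0.0041  0.0154] 1346
scene rest 0.61 [399. 256.] [ 540.3 -313.9] [163.3 116.2] 29.6
  z pct [0.0036 0.0138 0.0316 0.0455 0.0475] 1304
scene rest 0.6 [266. 206.] [516.9 137.3] [127.3  91.9] 14.6
  z pct [0.0025 0.0063 0.0106 0.0117 0.013 ] 554
scene spot [0.5415 0.141 ] 0.63
```

View pics/w.png

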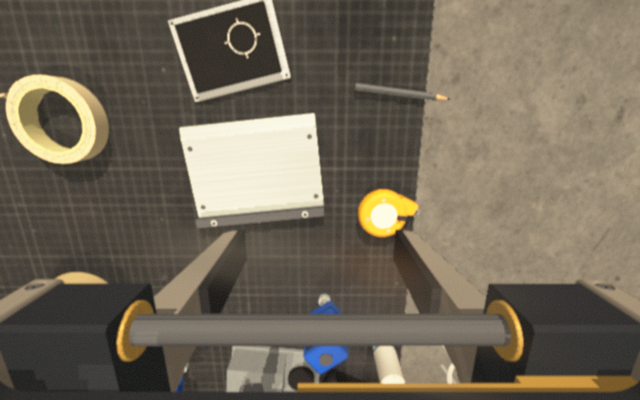

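```bash
python3 - <<'E'
from h import *
s=robot.get_state()
from scipy.spatial.transform import Rotation as R
q=s["eef_rot"];print(R.from_quat(np.r_[q[1:],q[0]]).as_matrix().round(3).tolist(),s["position"],s["t"],s["opening"])
E
```

```text
[[0.0, 1.0, -0.0], [1.0, -0.0, 0.0], [0.0, -0.0, -1.0]] [6.25001686e-01 1.83271463e-05 1.93807585e-01] 2.4 1.0002606476771732
```

arm_command --series '[[[20,-18,-12,0,0,0,1],[20,-18,-12,0,0,0,1],[20,-18,-12,0,0,0,1],[20,-18,-12,0,0,0,1],[20,-18,-12,0,0,0,1],[0,0,0,0,0,0,1],[0,0,0,0,0,0,1]]]'

```text
t: 2.98
position: [0.535, 0.1008, 0.2547]
eef_rot: [0.001, 0.706, 0.708, 0.001]
wrist_force: [-0.8, -0.7, -0.3]
opening: 0.998
grasp_force: 0.0
```

```bash
cat > pp.py <<'E'
from h import *
def rect(d,m,z):
    c,_=cv2.findContours(m.astype(np.uint8),0,2); c=max(c,key=cv2.contourArea)[:,0]
    P=np.array([ray(d,p,z)[:2] for p in c]).astype(np.float32)*1000
    r=cv2.minAreaRect(P); return r, cv2.boxPoints(r)
def look(name):
    d=eyes.get_image("wrist"); cv2.imwrite("pics/%s.png"%name,d["image"]); W=cloud(d)
    g=cv2.cvtColor(d["image"],6)
    for t in ["pad","test_plate"]:
        for s in eyes.silhouettes(t,d)[:1]:
            m=s["region"]
            if t=="pad":
                h=W[...,2]; m2=cv2.morphologyEx((m&(g<80)).astype(np.uint8),cv2.MORPH_CLOSE,np.ones((9,9)))
                r,b=rect(d,m2,.012); print("rubber",np.round(r[0],1),np.round(r[1],1),round(r[2],2))
                r,b=rect(d,m,.002); 
            else:
                m2=m&(g>150); r,b=rect(d,m2,.003); print("plate top",np.round(r[0],1),np.round(r[1],1),round(r[2],2))
                r,b=rect(d,m,.003)
            print(t,round(s["p"],2),np.round(r[0],1),np.round(r[1],1),round(r[2],2),b.round(0).tolist())
    for q in eyes.place_of("spot",d)[:1]: print("spot",ray(d,q["uv"],.012)[:2].round(4),q["uv"],q["p"])
    return d
E
python3 -c "
from pp import *
look('w2')"
```

```text
rubber [523.1 142.5] [100.3  80.5] 13.34
pad 0.77 [522.2 147. ] [121.3  93.1] 13.47 [[452.0, 178.0], [474.0, 88.0], [592.0, 116.0], [570.0, 206.0]]
plate top [539.7   8.7] [170.3 121.2] 6.24
test_plate 0.97 [5.399e+02 3.000e-01] [171.4 138.4] 5.65 [[448.0, 61.0], [461.0, -77.0], [632.0, -60.0], [618.0, 78.0]]
spot [0.5378 0.163 ] [321.0, 123.4] 0.66
```

View pics/w2.png

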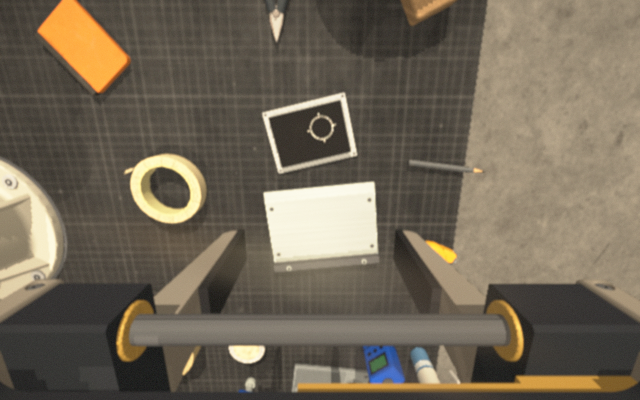

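The wrist view shows the pad (corners 262,113 to 355,155), askew about 7.5° to the plate (264,190)–(378,265); the snips' tip at (277,40) is well clear behind it.

arm_command --series '[[[23.2,-4,20,0,0,0,0.4],[23.2,-4,20,0,0,0,0.4],[23.2,-4,20,0,0,0,0.4],[23.2,-4,20,0,0,0,0.4],[23.2,-4,20,0,0,0,0.4],[0,0,30,0,0,-0.05,0.4],[0,0,30,0,0,-0.053,0.4],[0,0,30,0,0,0,0.4],[0,0,30,0,0,0,0.4],[0,0,0,0,0,0,0.4],[0,0,0,0,0,0,0.4]]]'

```text
t: 4.1
position: [0.514, 0.2149, 0.0323]
eef_rot: [-0.001, 0.67, 0.742, -0.002]
wrist_force: [-0.2, -0.2, 0.8]
opening: 0.7
grasp_force: 0.0
```

```bash
python3 -c "
from pp import *
d=eyes.get_image('side');i=d['image'][130:280,200:400]
j=eyes.get_image('scene')['image'][130:280,180:380]
cv2.imwrite('pics/s1.png',cv2.resize(np.vstack([i,j]),None,fx=2,fy=2,interpolation=2))
s=robot.get_state();print(s['position'],s['eef_rot'],s['opening'])"
```

```text
[0.51615563 0.21596065 0.03490737] [2.65448940e-04 6.70029035e-01 7.42334667e-01 5.12474103e-04] 0.6981795113383906
```

View pics/s1.png

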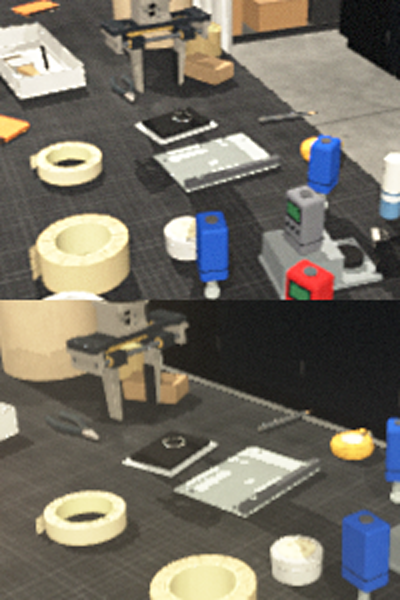

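The fingers hang clear behind the pad, and nothing is in their way.

arm_command --series '[[[0,0,16,0,0,0,0.4],[0,0,14,0,0,0,0.4],[0,0,2.5,0,0,0,0.4],[0,0,0,0,0,0,0.4],[-6,0,0,0,0,0,0.4],[-6,0,0,0,0,0,0.4],[-6,0,0,0,0,0,0.4],[-6,0,0,0,0,0,0.4],[-6,0,0,0,0,0,0.4],[-6,0,0,0,0,0,0.4],[-6,0,0,0,0,0,0.4],[0,0,0,0,0,0,0.4]]]'

```text
t: 5.2
position: [0.5193, 0.173, 0.0013]
eef_rot: [-0.0, 0.67, 0.742, -0.0]
wrist_force: [0.5, -0.6, -0.6]
opening: 0.701
grasp_force: 0.0
```

```bash
cat > st.py <<'E'
from pp import *
import sys
from scipy.spatial.transform import Rotation as R
for n in ["side","scene"]:
    d=eyes.get_image(n)
    for t,z in [("pad",.003)]:
        for q in eyes.silhouettes(t,d)[:1]:
            r,b=rect(d,q["region"],z);print(n,t,round(q["p"],2),np.round(r[0],1),np.round(r[1],1),round(r[2],1))
    for q in eyes.place_of("spot",d)[:1]: print("spot",ray(d,q["uv"],.013)[:2].round(4),q["p"])
look(sys.argv[1])
s=[robot.get_state()]
print(s[0]["t"],s[0]["position"].round(4),s[0]["wrist_force"].round(1))
E
python3 st.py w3
```

```text
side pad 0.62 [522.5 148.1] [123.9 101.7] 13.7
spot [0.5416 0.1413] 0.56
spot [0.5459 0.162 ] 0.84
rubber [527.8 175.1] [77.5 25.6] 12.96
pad 0.89 [522.3 147.9] [120.4  89.6] 13.68 [[453.0, 177.0], [474.0, 90.0], [591.0, 119.0], [570.0, 206.0]]
spot [0.5378 0.1608] [344.2, 259.4] 0.75
5.7 [0.5193 0.1744 0.0013] [-0.9  0.4 -0.5]
```

View pics/w3.png

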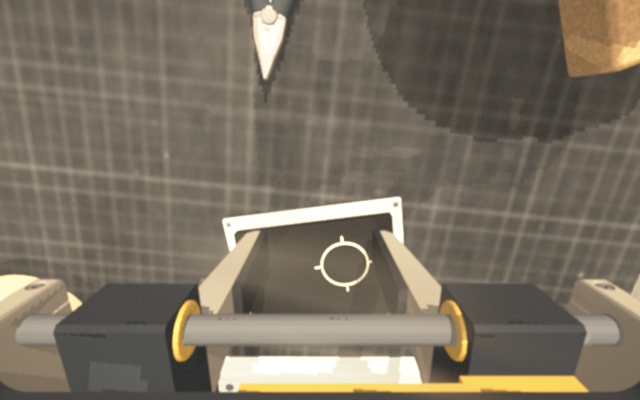

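```bash
python3 -c "
from pp import *
d=eyes.get_image('wrist');W=cloud(d)
s=robot.get_state();p=s['position'];print(p, s['joints'])
for o in [(-.04,0,0),(.04,0,0),(-.04,.01,0),(.04,.01,0),(-.04,.01,.05),(-.04,.01,.1)]: print(o,proj(d,p+np.array(o)).round(0))
for uv in [(345,225),(230,222),(398,203),(310,208),(255,240),(250,238),(262,236),(300,250),(330,220),(385,240),(300,190),(240,300),(420,270)]: print(uv,W[uv[1],uv[0]].round(4))
d=eyes.get_image('side');print(proj(d,p+[-.04,0,0]),proj(d,p+[.04,0,0]))
cv2.imwrite('pics/s2.png',cv2.resize(d['image'][140:230,220:360],None,fx=4,fy=4,interpolation=2))
"
```

```text
[0.5192785  0.17438432 0.00126272] [3.21242799e-01 4.94198687e-01 1.93622539e+00 1.34817270e-05
 7.11192723e-01 2.17995626e-01]
(-0.04, 0, 0) [260. 226.]
(0.04, 0, 0) [376. 237.]
(-0.04, 0.01, 0) [261. 212.]
(0.04, 0.01, 0) [379. 224.]
(-0.04, 0.01, 0.05) [243. 244.]
(-0.04, 0.01, 0.1) [208. 305.]
(345, 225) [0.5352 0.1854 0.0125]
(230, 222) [0.4592 0.1761 0.0035]
(398, 203) [0.5688 0.2012 0.0045]
(310, 208) [0.5117 0.191  0.002 ]
(255, 240) [0.4825 0.1799 0.0356]
(250, 238) [0.479  0.1794 0.0327]
(262, 236) [0.4855 0.1806 0.031 ]
(300, 250) [0.5079 0.1648 0.0125]
(330, 220) [0.5256 0.186  0.0077]
(385, 240) [0.5558 0.1877 0.036 ]
(300, 190) [ 0.5039  0.2019 -0.0011]
(240, 300) [0.4866 0.1755 0.0848]
(420, 270) [0.5637 0.1901 0.0719]
[274.32955328 191.30820627] [294.92642376 187.57103619]
```

View pics/s2.png

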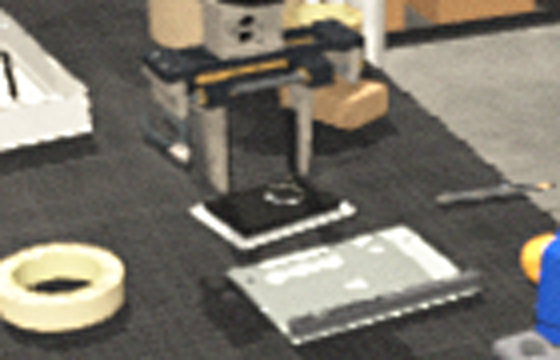

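```bash
python3 -c "
from pp import *
d=eyes.get_image('wrist');W=cloud(d)
np.set_printoptions(linewidth=200)
print(list(range(240,276,4)))
for r in range(206,250,3): print(r,(W[r,240:276:4,2]*1000).round(0),(W[r,240:276:4,1]*1000).round(0), cv2.cvtColor(d['image'],6)[r,240:276:4])
print('right')
for r in range(206,250,3): print(r,(W[r,366:402:4,2]*1000).round(0),cv2.cvtColor(d['image'],6)[r,366:402:4])
"
```

```text
[240, 244, 248, 252, 256, 260, 264, 268, 272]
206 [-1. -1. -0.  1. -1. -1. -1. -1. -0.] [186. 187. 187. 188. 188. 188. 188. 189. 189.] [126 133 140 125 119 122 129 130 104]
209 [ 0. -2. -1. -0.  0.  0. -1.  0.  0.] [185. 184. 185. 185. 186. 186. 186. 187. 187.] [114 129 136 124 118 126 135 127 114]
212 [ 0. -1.  0. -0. -1. -1.  0. -1. -0.] [183. 183. 183. 183. 183. 184. 184. 184. 185.] [107 114 120 112 108 127 160 193 229]
215 [ 1. -0. -1.  1.  4.  2.  4.  3.  4.] [181. 181. 181. 182. 183. 183. 183. 184. 184.] [157 198 232 250 254 255 255 254 253]
218 [nan  4.  4.  4.  3.  3.  5.  4.  4.] [ nan 180. 180. 181. 181. 181. 182. 182. 182.] [255 255 255 255 255 255 255 252 252]
221 [5. 4. 5. 5. 5. 5. 4. 5. 4.] [178. 178. 178. 179. 179. 179. 179. 180. 180.] [255 255 255 255 255 255 254 253 253]
224 [4. 3. 5. 4. 4. 5. 4. 4. 4.] [176. 175. 176. 176. 177. 177. 177. 178. 178.] [255 255 253 253 254 254 254 253 253]
227 [5. 4. 4. 4. 4. 4. 6. 7. 9.] [174. 174. 174. 174. 174. 175. 176. 177. 177.] [255 253 253 248 239 201 163 119  90]
230 [ 7.  7.  8. 10.  9. 10. 23. 11. 12.] [173. 173. 173. 175. 17
[... 1302 characters left out ...]
. 12. 11. 12.  4.  4.] [ 77  77  76  68  69  70  68 254 254]
227 [12. 13. 12. 12. 12. 12. 11.  4.  4.] [ 77  76  77  68  71  69  68 254 254]
230 [12. 12. 22. 23. 12. 12. 12.  4.  4.] [ 77  77  72  72 140 118  76 252 254]
233 [12. 12. 27. 28. 26. 27. 25.  5.  2.] [ 78  81  59  69 207 215 200 251 255]
236 [12. 11. 28. 32. 31. 31. 30. 29.  4.] [ 78  80  56  71 156 214 214 221 255]
239 [12. 12. 29. 37. 37. 34. 36. 34. 34.] [ 80  79  56  74  83 214 215 214 247]
242 [12. 12. 29. 40. 41. 39. 40. 39. 39.] [ 76  73  58  67  75 199 215 214 216]
245 [12. 12. 31. 41. 44. 44. 42. 44. 44.] [ 78  72  59  64  78 129 214 215 215]
248 [12. 11. 31. 42. 48. 47. 47. 46. 47.] [ 78  78  67  64  79  80 214 214 212]
```

The wrist depth shows the fingers actually end about 22 mm above the reported TCP: their ends are at z ≈ 23 mm where TCP says 1 mm. They passed over the pad and it hasn't moved. I'll back off and feel for the table.

arm_command --series '[[[16,0,0,0,0,0,0.4],[16,0,0,0,0,0,0.4],[16,0,0,0,0,0,0.4],[0,0,8,0,0,0,0.4],[0,0,6,0,0,0,0.4],[0,0,0,0,0,0,0.4],[0,0,0,0,0,0,0.4]]]'

```text
t: 6.43
position: [0.5137, 0.221, -0.0135]
eef_rot: [-0.0, 0.67, 0.742, -0.001]
wrist_force: [0.6, -0.5, -0.0]
opening: 0.7
grasp_force: 0.0
```

arm_command --series '[[[0,0,1,0,0,0,0.4],[0,0,1,0,0,0,0.4],[0,0,0,0,0,0,0.4]]]'

```text
t: 6.68
position: [0.5145, 0.2216, -0.0148]
eef_rot: [0.0, 0.67, 0.742, -0.0]
wrist_force: [0.1, -0.4, -0.4]
opening: 0.699
grasp_force: 0.0
```

arm_command --series '[[[0,0,1,0,0,0,0.4],[0,0,1,0,0,0,0.4],[0,0,0,0,0,0,0.4]]]'

```text
t: 6.93
position: [0.5144, 0.2219, -0.0168]
eef_rot: [-0.0, 0.67, 0.743, -0.0]
wrist_force: [-0.6, -0.5, -0.8]
opening: 0.701
grasp_force: 0.0
```

arm_command --series '[[[0,0,1,0,0,0,0.4],[0,0,1,0,0,0,0.4],[0,0,0,0,0,0,0.4]]]'

```text
t: 7.18
position: [0.5143, 0.2219, -0.0189]
eef_rot: [-0.0, 0.67, 0.743, -0.0]
wrist_force: [0.2, 0.1, 0.5]
opening: 0.703
grasp_force: 0.0
```

arm_command --series '[[[0,0,1,0,0,0,0.4],[0,0,0,0,0,0,0.4]]]'

```text
t: 7.35
position: [0.5143, 0.222, -0.0199]
eef_rot: [-0.0, 0.67, 0.743, -0.0]
wrist_force: [-0.4, -0.6, -0.6]
opening: 0.701
grasp_force: 0.0
```

arm_command --series '[[[0,0,1,0,0,0,0.4],[0,0,0,0,0,0,0.4]]]'

```text
t: 7.52
position: [0.5144, 0.222, -0.0204]
eef_rot: [-0.0, 0.67, 0.743, 0.0]
wrist_force: [-1.7, -0.6, 4.5]
opening: 0.702
grasp_force: 2.6
```

The table is felt at a reported z of −0.0204, so the true fingertip is the reported z + 20 mm. I'll raise 2 mm and push.

arm_command --series '[[[0,0,-2,0,0,0,0.4],[-6,0,0,0,0,0,0.4],[-6,0,0,0,0,0,0.4],[-6,0,0,0,0,0,0.4],[-6,0,0,0,0,0,0.4],[-6,0,0,0,0,0,0.4],[-6,0,0,0,0,0,0.4],[-6,0,0,0,0,0,0.4],[0,0,0,0,0,0,0.4]]]'

```text
t: 8.27
position: [0.5185, 0.1789, -0.0188]
eef_rot: [-0.0, 0.67, 0.742, -0.0]
wrist_force: [0.3, -0.1, -0.1]
opening: 0.701
grasp_force: 0.0
```

```bash
python3 st.py w4
```

```text
side pad 0.77 [520.9 121.5] [120.  108.5] 7.1
spot [0.5403 0.1166] 0.71
scene pad 0.63 [520.8 124.7] [132.9 107. ] 5.7
spot [0.5506 0.1458] 0.85
rubber [490.9 303.2] [10.2  2.4] 69.06
pad 0.73 [481.7 288.9] [25.9 41. ] 5.91 [[467.0, 308.0], [471.0, 267.0], [497.0, 270.0], [492.0, 311.0]]
plate top [464.3  60.9] [15.9  7.5] 1.68
test_plate 0.74 [464.3  60.9] [15.9  7.5] 1.68 [[456.0, 64.0], [456.0, 57.0], [472.0, 57.0], [472.0, 65.0]]
spot [0.5349 0.133 ] [336.5, 321.8] 0.69
8.7667 [ 0.5187  0.1803 -0.0187] [ 0.7  0.8 -0.8]
```

View pics/w4.png

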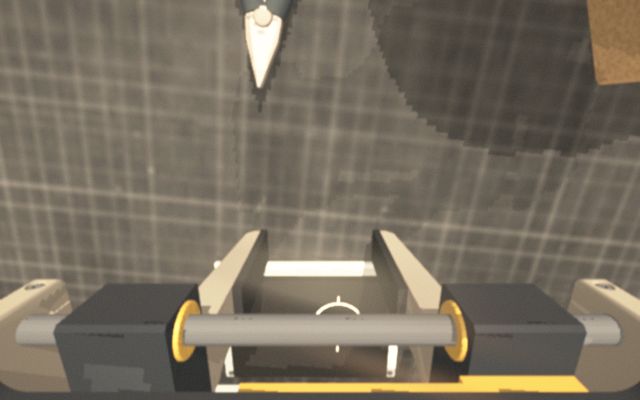

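The pad is now square to the fingers, its back edge at row 262 between them. I'll continue along the plate and up the bevel.

arm_command --series '[[[-5,0,0,0,0,0,0.4],[-5,0,0,0,0,0,0.4],[-5,0,0,0,0,0,0.4],[-5,0,0,0,0,0,0.4],[-5,0,0,0,0,0,0.4],[-5,0,0,0,0,0,0.4],[-5,0,0,0,0,0,0.4],[-5,0,0,0,0,0,0.4],[0,0,0,0,0,0,0.4]]]'

```text
t: 9.52
position: [0.5228, 0.1393, -0.0188]
eef_rot: [0.0, 0.67, 0.742, -0.0]
wrist_force: [1.0, -0.0, 0.5]
opening: 0.699
grasp_force: 0.0
```

```bash
cat > ed.py <<'E'
from pp import *
d=eyes.get_image('wrist');W=cloud(d);g=cv2.cvtColor(d["image"],6)
s=robot.get_state();p=s["position"]
a=.103;ex=np.array([np.cos(a),np.sin(a)]);ey=np.array([-np.sin(a),np.cos(a)]);o=np.array([.540,.0036])
for c in (275,300,325,350,368):
    r=[i for i in range(200,285) if g[i:i+3,c].min()>190]
    if r:
        w=ray(d,(c,r[0]),.005)[:2]-o; print(c,r[0],r[-1],"edge plate",(w@ex).round(4),(w@ey).round(4),"z",np.nanmedian(W[r[0]+1:r[0]+5,c,2]).round(4))
w=p[:2]-o;print("tcp plate",(w@ex).round(4),(w@ey).round(4),p[2].round(4),s["wrist_force"].round(1),s["t"])
E
python3 ed.py; python3 - <<'E'
import sys; sys.path.insert(0,'.')
from h import *
for n in ("side","scene"):
    d=eyes.get_image(n)
    for q in eyes.silhouettes("pad",d)[:1]:
        W=cloud(d)[q["region"]]; W=W[(W[:,2]>.009)&(W[:,2]<.02)]; r=cv2.minAreaRect((W[:,:2]*1000).astype(np.float32)); print(n,r,np.median(W[:,2]))
E
```

```text
275 259 271 edge plate -0.0301 0.1284 z 0.0035
300 259 271 edge plate -0.0147 0.1284 z 0.0038
325 259 271 edge plate 0.0008 0.1284 z 0.0041
350 259 271 edge plate 0.0162 0.1284 z 0.0028
368 260 270 edge plate 0.0274 0.1277 z 0.0033
tcp plate -0.0031 0.1371 -0.0188 [-0.3 -0.5  0.6] 9.5667
side ((521.2539672851562, 81.89974975585938), (103.37430572509766, 79.46424102783203), 6.3810882568359375) 0.013201543586711939
scene ((521.04931640625, 77.46199035644531), (108.55194091796875, 84.57453155517578), 6.843569755554199) 0.013131359225507344
```

arm_command --series '[[[-5,0,0,0,0,0,0.4],[-5,0,0,0,0,0,0.4],[-5,0,0,0,0,0,0.4],[-5,0,0,0,0,0,0.4],[-5,0,0,0,0,0,0.4],[-5,0,0,0,0,0,0.4],[-5,0,0,0,0,0,0.4],[-5,0,0,0,0,0,0.4],[-5,0,0,0,0,0,0.4],[-5,0,0,0,0,0,0.4],[-4,0,0,0,0,0,0.4],[0,0,0,0,0,0,0.4]]]'

```text
t: 10.77
position: [0.5286, 0.0859, -0.0186]
eef_rot: [0.0, 0.67, 0.742, 0.0]
wrist_force: [-0.4, 0.7, 1.1]
opening: 0.701
grasp_force: 0.0
```

```bash
python3 ed.py
```

```text
275 261 273 edge plate -0.0299 0.0733 z 0.0064
300 261 273 edge plate -0.0144 0.0733 z 0.0063
325 261 273 edge plate 0.0011 0.0733 z 0.0064
350 261 273 edge plate 0.0166 0.0733 z 0.0062
368 262 273 edge plate 0.0278 0.0726 z 0.0068
tcp plate -0.0031 0.0832 -0.0187 [ 0.8 -0.4  0.1] 10.8167
```

arm_command --series '[[[-4,0,-0.6,0,0,0,0.4],[-4,0,-0.6,0,0,0,0.4],[-4,0,-0.6,0,0,0,0.4],[-4,0,-0.6,0,0,0,0.4],[-4,0,-0.6,0,0,0,0.4],[-4,0,0,0,0,0,0.4],[-4,0,0,0,0,0,0.4],[0,0,0,0,0,0,0.4]]]'

```text
t: 11.48
position: [0.5313, 0.058, -0.0157]
eef_rot: [0.0, 0.67, 0.742, -0.0]
wrist_force: [-0.7, 0.3, 0.2]
opening: 0.701
grasp_force: 0.0
```

arm_command --series '[[[-2,0,0,0,0,0,0.4],[-2,0,0,0,0,0,0.4],[0,0,0,0,0,0,0.4]]]'

```text
t: 11.73
position: [0.5317, 0.0547, -0.0157]
eef_rot: [0.0, 0.67, 0.743, 0.0]
wrist_force: [0.3, 0.6, -0.6]
opening: 0.698
grasp_force: 0.2
```

```bash
python3 ed.py
```

```text
275 222 270 edge plate -0.0294 0.0665 z 0.0007
300 222 270 edge plate -0.0142 0.0665 z 0.0006
325 222 270 edge plate 0.0009 0.0665 z 0.0004
350 222 270 edge plate 0.0161 0.0666 z 0.0002
368 222 269 edge plate 0.027 0.0666 z 0.0006
tcp plate -0.003 0.0517 -0.0157 [ 0.2 -0.4 -0.6] 11.7833
```

arm_command --series '[[[-2,0,0,0,0,0,0.4],[-2,0,0,0,0,0,0.4],[0,0,0,0,0,0,0.4]]]'

```text
t: 12.03
position: [0.5321, 0.0507, -0.0157]
eef_rot: [0.0, 0.67, 0.743, 0.0]
wrist_force: [-0.1, 1.3, 0.6]
opening: 0.701
grasp_force: 0.5
```

arm_command --series '[[[-1,0,0,0,0,0,0.4],[0,0,0,0,0,0,0.4]]]'

```text
t: 12.2
position: [0.5322, 0.0498, -0.0157]
eef_rot: [-0.0, 0.67, 0.743, 0.0]
wrist_force: [-0.4, 1.1, 0.6]
opening: 0.696
grasp_force: 0.7
```

arm_command --series '[[[-1,0,0,0,0,0,0.4],[0,0,0,0,0,0,0.4]]]'

```text
t: 12.37
position: [0.5323, 0.0492, -0.0157]
eef_rot: [-0.0, 0.67, 0.742, 0.0]
wrist_force: [0.4, 5.6, 0.9]
opening: 0.701
grasp_force: 2.4
```

arm_command --series '[[[-1,0,0,0,0,0,0.4],[0,0,0,0,0,0,0.4]]]'

```text
t: 12.53
position: [0.5324, 0.0489, -0.0157]
eef_rot: [-0.001, 0.67, 0.742, 0.001]
wrist_force: [0.4, 9.7, 0.6]
opening: 0.702
grasp_force: 4.9
```

arm_command --series '[[[-1,0,0,0,0,0,0.4],[0,0,0,0,0,0,0.4],[0,0,0,0,0,0,0.4]]]'

```text
t: 12.78
position: [0.5324, 0.0486, -0.0157]
eef_rot: [-0.001, 0.67, 0.742, 0.001]
wrist_force: [-1.3, 13.9, -0.1]
opening: 0.7
grasp_force: 7.1
```

arm_command --series '[[[4,0,0,0,0,0,0.4],[8,0,0,0,0,0,0.4],[16,0,-10,0,0,0,1],[16,0,-30,0,0,0,1],[0,0,-35,0,0,0,1],[-10,0,-35,0,0,0,1],[-10,0,-35,0,0,0,1],[0,0,-25,0,0,0,1],[0,0,0,0,0,0,1]]]'

```text
t: 13.53
position: [0.5333, 0.0709, 0.1597]
eef_rot: [0.003, 0.67, 0.742, 0.003]
wrist_force: [1.2, 0.8, 0.5]
opening: 1.001
grasp_force: 0.0
```

```bash
python3 -c "
from pp import *
d=look('w5');cv2.imwrite('pics/w5c.png',cv2.resize(d['image'][60:290,180:460],None,fx=2.5,fy=2.5,interpolation=2))
s=robot.get_state();print(s['t'],s['position'])"
```

```text
rubber [530.3   5.4] [101.5  52.6] 4.68
pad 0.83 [532.5  -6.9] [123.   94.8] 5.86 [[467.0, 34.0], [476.0, -60.0], [599.0, -48.0], [589.0, 46.0]]
plate top [539.9   8.9] [169.6 120.5] 5.78
test_plate 0.73 [541.6  -0. ] [173.9 139.3] 5.02 [[449.0, 62.0], [461.0, -77.0], [634.0, -62.0], [622.0, 77.0]]
spot [0.5479 0.0017] [324.2, 237.9] 0.86
13.7333 [0.52908154 0.07076206 0.15317829]
```

View pics/w5c.png

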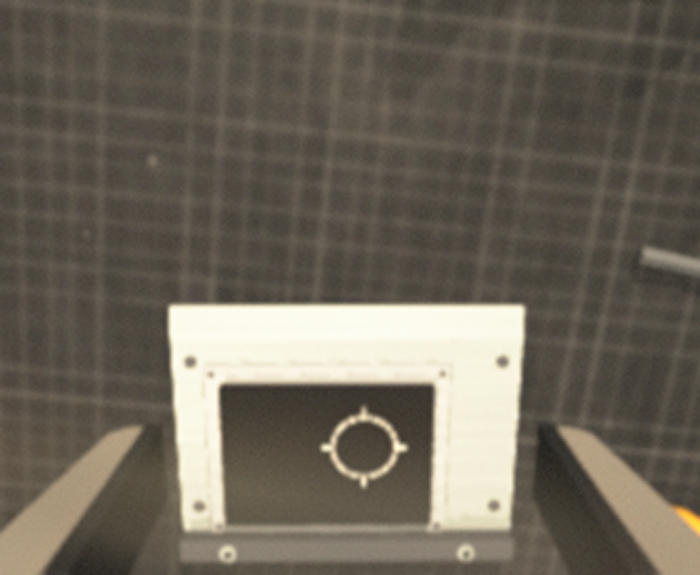

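The pad lies square against the stop bar, with the ring at about (325,239). Next is a look at the gauge from above.

arm_command --series '[[[-20,-2,-15,0,0,0,1],[-34,-4,-10,0,0,0,1],[-34,-4,-10,0,0,0,1],[-34,-4,-10,0,0,0,1],[-34,-4,-10,0,0,0,1],[-34,-4,-10,0,0,0,1],[-34,-4,-10,0,0,0,1],[-34,-4,-10,0,0,0,1],[-34,-4,-10,0,0,0,1],[-34,-4,0,0,0,0.05,1],[-33,-2,0,0,0,0.053,1],[0,0,0,0,0,0,1],[0,0,0,0,0,0,1]]]'

```text
t: 14.82
position: [0.5245, -0.2913, 0.247]
eef_rot: [-0.002, 0.708, 0.706, -0.0]
wrist_force: [-0.4, 0.2, -0.6]
opening: 0.995
grasp_force: 0.0
```

```bash
cat > ga.py <<'E'
from pp import *
import sys
d=eyes.get_image('wrist');W=cloud(d);cv2.imwrite('pics/%s.png'%sys.argv[1],d["image"])
hs=cv2.cvtColor(d["image"],cv2.COLOR_BGR2HSV)
def rr(m,n):
    m=m.astype(np.uint8);k,l,st,_=cv2.connectedComponentsWithStats(m)
    for i in range(1,k):
        if st[i,4]>300:
            q=W[l==i];r=cv2.minAreaRect((q[:,:2]*1000).astype(np.float32)); print(n,st[i],np.round(r[0],1),np.round(r[1],1),round(r[2],1),"hsv",np.median(hs[l==i],0),"z",np.median(q[:,2]).round(4))
x,y,z=W[...,0],W[...,1],W[...,2]
roi=(abs(x-.528)<.12)&(abs(y+.32)<.12)
v=np.arange(400)[:,None]<305
rr(roi&(z>.117)&(z<.127)&v,"gaugetop"); rr(roi&(z>.042)&(z<.05)&v,"block"); rr(roi&(z>.005)&(z<.011)&v,"base")
for t in ("gauge","rest"):
  for q in eyes.place_of(t,d)[:3]: print(t,q["uv"],round(q["p"],2),ray(d,q["uv"],.046 if t=="gauge" else 0)[:2].round(4))
s=robot.get_state();print(s["t"],s["position"].round(4),s["eef_rot"].round(4))
E
python3 ga.py w6
```

```text
gaugetop [ 308  189   33   39 1089] [ 529.2 -316. ] [33.8 43.4] 6.9 hsv [ 16.  35. 190.] z 0.1218
block [ 292  159   65   64 2130] [ 529.3 -316.9] [80.9 80.1] 83.6 hsv [ 23.  35. 220.] z 0.0461
block [388 196  23  25 312] [ 632.8 -340.2] [29.7 22.3] 62.9 hsv [19. 57. 98.] z 0.0485
base [ 293  152  100   68 1613] [ 555.7 -319.8] [ 90.3 141.3] 83.7 hsv [ 22.  35. 196.] z 0.008
gauge [233.7, 183.6] 0.95 [ 0.4088 -0.3055]
gauge [402.4, 91.2] 0.74 [ 0.6267 -0.1887]
gauge [320.3, 190.8] 0.73 [ 0.5253 -0.3156]
rest [323.9, 185.3] 0.7 [ 0.5306 -0.3193]
14.9667 [ 0.5251 -0.2891  0.2481] [-1.100e-03  7.066e-01  7.076e-01 -2.000e-04]
```

View pics/w6.png

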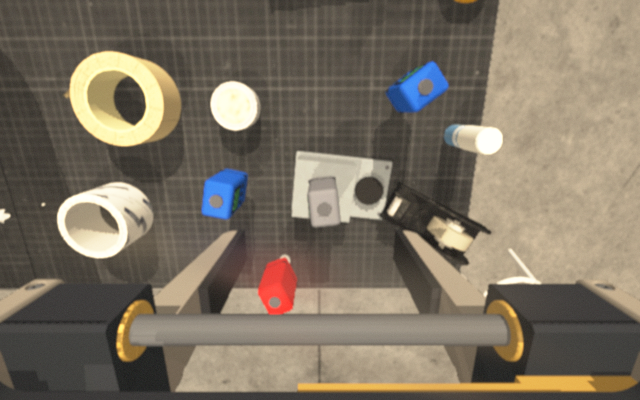

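The grey gauge at (323,200) stands in the rest, between the blue look-alikes (225,193), (418,88) and the red one (278,285), all of which are clear of the fingers. Its top measures 33.8 x 43.4 mm at (0.529, −0.316), yawed +6.9°.

arm_command --series '[[[0,0,0,0,0,-0.12,0.7],[-13,0.6,10,0,0,0,0.7],[-13.3,0.6,20,0,0,0,0.7],[0,0,30,0,0,0,0.7],[0,0,30,0,0,0,0.7],[0,0,20,0,0,0,0.7],[0,0,10,0,0,0,0.7],[0,0,0,0,0,0,0.7]]]'

```text
t: 15.63
position: [0.5284, -0.3153, 0.1263]
eef_rot: [-0.002, 0.664, 0.748, -0.0]
wrist_force: [-0.2, -0.1, 0.3]
opening: 0.851
grasp_force: 0.0
```

```bash
python3 ga.py w7; python3 - <<'E'
import sys; sys.path.insert(0,'.')
from h import *
d=eyes.get_image("wrist");W=cloud(d)
for r in (235,245,255):
    z=W[r,:,2]; print(r,[(c,(W[r,c]*1000).round(0).tolist()) for c in range(200,450,10)if z[c]>.1])
E
```

```text
gaugetop [ 296  199   49   58 2645] [ 529.4 -315.6] [33.9 42.6] 7.0 hsv [ 16.  35. 175.] z 0.1218
block [ 271  149  102   98 4130] [ 529.4 -316.8] [80.7 80.1] 83.8 hsv [ 22.  36. 206.] z 0.0461
block [408 218  33  34 532] [ 633.3 -338.7] [27.  22.9] 60.4 hsv [19.  58.  88.5] z 0.0486
base [ 287  140  137  104 2630] [ 562.1 -320.3] [ 90.2 153.7] 83.7 hsv [ 22.  36. 181.] z 0.008
gauge [196.4, 173.5] 0.92 [ 0.4129 -0.3048]
gauge [454.7, 67.5] 0.84 [ 0.6272 -0.1882]
gauge [317.9, 197.7] 0.76 [ 0.527  -0.3145]
rest [319.3, 188.0] 0.93 [ 0.5284 -0.3166]
rest [505.1, 143.5] 0.33 [ 0.7154 -0.2457]
15.7833 [ 0.5307 -0.3168  0.1304] [8.000e-04 6.636e-01 7.481e-01 1.000e-04]
235 [(240, [484.0, -313.0, 158.0]), (250, [490.0, -311.0, 160.0]), (300, [518.0, -325.0, 122.0]), (310, [525.0, -322.0, 125.0]), (320, [532.0, -321.0, 125.0]), (330, [540.0, -322.0, 121.0]), (340, [547.0, -323.0, 117.0]), (390, [571.0, -302.0, 160.0]), (400, [577.0, -302.0, 158.0])]
245 [(230, [482.0, -313.0, 172.0]), (240, [488.0, -312.0, 174.0]), (250, [492.0, -314.0, 167.0]), (300, [519.0, -333.0, 120.0]), (310, [526.0, -332.0, 122.0]), (320, [533.0, -330.0, 123.0]), (330, [541.0, -330.0, 122.0]), (390, [569.0, -304.0, 170.0]), (400, [573.0, -302.0, 173.0]), (410, [579.0, -301.0, 173.0])]
255 [(220, [480.0, -313.0, 184.0]), (230, [486.0, -312.0, 186.0]), (240, [490.0, -312.0, 184.0]), (250, [492.0, -319.0, 169.0]), (390, [570.0, -309.0, 170.0]), (400, [570.0, -302.0, 184.0]), (410, [575.0, -301.0, 185.0]), (420, [580.0, -301.0, 185.0])]
```

arm_command --series '[[[0,-1.5,20,0,0,0,0.7],[0,0,25,0,0,0,0.7],[0,0,25,0,0,0,0.7],[0,0,11,0,0,0,0.7],[0,0,5,0,0,0,0.7],[0,0,0,0,0,0,0.7]]]'

```text
t: 16.33
position: [0.5285, -0.3166, 0.0434]
eef_rot: [-0.0, 0.663, 0.748, -0.0]
wrist_force: [0.4, 0.4, 0.8]
opening: 0.851
grasp_force: 0.0
```

arm_command --series '[[[0,0,0,0,0,0,-1],[0,0,0,0,0,0,-1],[0,0,0,0,0,0,-1],[0,0,0,0,0,0,-1],[0,0,0,0,0,0,-1],[0,0,0,0,0,0,-1]]]' --squeeze 30

```text
t: 16.83
position: [0.5285, -0.3167, 0.0437]
eef_rot: [0.0, 0.663, 0.748, 0.0]
wrist_force: [-0.3, 0.1, -1.0]
opening: 0.441
grasp_force: 0.0
```

arm_command --series '[[[0,0,0,0,0,0,-1],[0,0,0,0,0,0,-1],[0,0,0,0,0,0,-1],[0,0,0,0,0,0,-1]]]' --squeeze 30

```text
t: 17.17
position: [0.5285, -0.3167, 0.0435]
eef_rot: [0.0, 0.663, 0.748, 0.0]
wrist_force: [-0.0, 0.8, 2.6]
opening: 0.371
grasp_force: 30.0
```

arm_command --series '[[[0,0,-10,0,0,0,-1],[0,0,-20,0,0,0,-1],[0,0,-25,0,0,0,-1],[0,0,-25,0,0,0,-1],[0,0,-20,0,0,0,-1],[0,0,0,0,0,0,-1],[0,0,0,0,0,0,-1]]]'

```text
t: 17.75
position: [0.5287, -0.3169, 0.1442]
eef_rot: [0.001, 0.663, 0.748, 0.0]
wrist_force: [-0.3, 0.6, -2.2]
opening: 0.371
grasp_force: 30.0
```

arm_command --series '[[[13,2.5,0,0,0,0,-1],[25,4.5,0,0,0,0,-1],[32,6,0,0,0,0,-1],[32,6,0,0,0,0,-1],[32,6,0,0,0,0,-1],[32,6,0,0,0,0,-1],[32,6,0,0,0,0,-1],[32,6,0,0,0,0,-1],[32,6,0,0,0,0,-1],[27,5,0,0,0,0,-1],[16,3,0,0,0,0,-1],[8.5,1,0,0,0,0,-1],[0,0,0,0,0,0,-1],[0,0,0,0,0,0,-1]]]'

```text
t: 18.92
position: [0.5476, 0.0016, 0.1424]
eef_rot: [-0.001, 0.663, 0.749, -0.001]
wrist_force: [0.7, -0.6, -2.5]
opening: 0.372
grasp_force: 30.0
```

```bash
cat > fo.py <<'E'
from pp import *
import sys
out=[]
for n in ("wrist","side","scene"):
    d=eyes.get_image(n);W=cloud(d)
    for t,z in (("foot",float(sys.argv[1])),("spot",.015)):
        for q in eyes.place_of(t,d)[:4]:
            w=ray(d,q["uv"],z)[:2]
            if np.hypot(w[0]-.548,w[1])<.06: print(n,t,np.round(q["uv"],1),round(q["p"],2),w.round(4))
    if n=="wrist":
        m=(abs(W[...,0]-.548)<.06)&(abs(W[...,1])<.06)&(W[...,2]>float(sys.argv[1])+.105)&(W[...,2]<float(sys.argv[1])+.117)
        q=W[m]; r=cv2.minAreaRect((q[:,:2]*1000).astype(np.float32)); print("top",np.round(r[0],1),np.round(r[1],1),r[2],np.median(q[:,2]))
    x=320 if n=="wrist" else int(proj(d,[.548,0,.03])[0]); y=210 if n=="wrist" else int(proj(d,[.548,0,.05])[1])
    h=60 if n=="wrist" else 33
    out.append(cv2.resize(d["image"][y-h:y+h,x-h:x+h],(264,264),interpolation=2))
cv2.imwrite("pics/%s.png"%sys.argv[2],np.hstack(out))
s=robot.get_state();print(s["t"],s["position"].round(4),s["eef_rot"].round(4),s["wrist_force"].round(1))
E
python3 fo.py 0.110 f1
```

```text
wrist spot [322.7 182.5] 0.67 [0.5507 0.0063]
top [547.4   8.4] [68.  31.1] 6.781689167022705 0.2207530233242495
side foot [311.8 180.4] 0.61 [ 0.5507 -0.0067]
side spot [308.9 209.3] 0.86 [ 0.5348 -0.0202]
scene foot [305.5 185.6] 0.37 [ 0.537  -0.0143]
scene spot [304.4 214.7] 0.63 [5.437e-01 1.000e-04]
19.3667 [0.5484 0.0011 0.1433] [1.000e-04 6.637e-01 7.480e-01 0.000e+00] [-1.1  0.1 -1.9]
```

```bash
cat > ring.py <<'E'
from pp import *
from scipy.optimize import least_squares
d=eyes.get_image("wrist");W=cloud(d);g=cv2.cvtColor(d["image"],6).astype(int)
X=np.array([ray(d,(u,v),.015)[:2] for v in range(400) for u in range(640)]).reshape(400,640,2)
R=np.hypot(X[...,0]-.549,X[...,1]-.002)
m=(R<.026)&(abs(W[...,2]-.015)<.004)
bg=np.median(g[m]); k=m&(g>bg+35)&(R<.024); P=X[k]
f=least_squares(lambda q:np.hypot(*(P-q).T)-.0155,[.549,.002],loss="soft_l1",f_scale=.001)
print("vis",m.sum(),"n",len(P),bg,"ring",f.x.round(4),"res",np.median(abs(f.fun)).round(5),"ext",P.min(0).round(4) if len(P) else 0,P.max(0).round(4) if len(P) else 0)
# gauge housing top
t=robot.get_state()["position"]; zt=t[2]+.0025+.076
q=W[(abs(W[...,2]-zt)<.006)&(R<.035)&(np.arange(640)[None]>285)&(np.arange(640)[None]<360)]
r=cv2.minAreaRect((q[:,:2]*1000).astype(np.float32));print("top",np.round(r[0],1),np.round(r[1],1),r[2],np.median(q[:,2]),t.round(4))
E
python3 ring.py
```

```text
vis 1651 n 395 54.0 ring [0.5491 0.0023] res 0.00126 ext [ 0.5285 -0.0205] [0.5702 0.0235]
top [0. 0.] [0. 0.] 0.0 nan [0.5484 0.0012 0.1433]
  return _methods._mean(a, axis=axis, dtype=dtype,
  ret = ret.dtype.type(ret / rcount)
```

arm_command --series '[[[0,0,10,0,0,0,-1],[0,0,20,0,0,0,-1],[0,0,20,0,0,0,-1],[0,0,20,0,0,0,-1],[0,0,10,0,0,0,-1],[0,0,5,0,0,0,-1],[0,0,0,0,0,0,-1],[0,0,0,0,0,0,-1]]]'

```text
t: 20.08
position: [0.5487, 0.0016, 0.0586]
eef_rot: [0.0, 0.663, 0.748, 0.0]
wrist_force: [0.1, -0.8, -2.1]
opening: 0.37
grasp_force: 30.0
```

```bash
sed -i 's/^q=W\[.*/q=W[(abs(W[...,2]-zt)<.006)\&(np.hypot(W[...,0]-t[0],W[...,1]-t[1])<.033)]; q=q[abs(q[:,0]-t[0])<.02]/' ring.py; python3 ring.py; python3 fo.py 0.025 f2
```

```text
vis 1273 n 235 52.0 ring [0.5493 0.0026] res 0.00099 ext [0.5304 0.0038] [0.5671 0.0237]
top [548.9   8.6] [41.6 31.4] 6.486198425292969 0.1369414469554136 [0.5491 0.0016 0.059 ]
wrist spot [318.8 207.4] 0.69 [0.5487 0.0046]
wrist spot [298.1 209. ] 0.36 [0.5319 0.0012]
top [548.9   8.2] [67.9 32. ] 8.04236888885498 0.13723250571212386
side foot [313.3 199.9] 0.54 [0.5662 0.0169]
side spot [310.7 205.6] 0.66 [5.499e-01 5.000e-04]
scene foot [303.2 210.2] 0.42 [0.5476 0.0083]
scene spot [307.8 211.3] 0.85 [0.5655 0.0081]
20.5833 [0.5485 0.0016 0.0585] [1.000e-04 6.634e-01 7.482e-01 1.000e-04] [ 0.4 -0.4 -2.1]
```

View pics/f2.png

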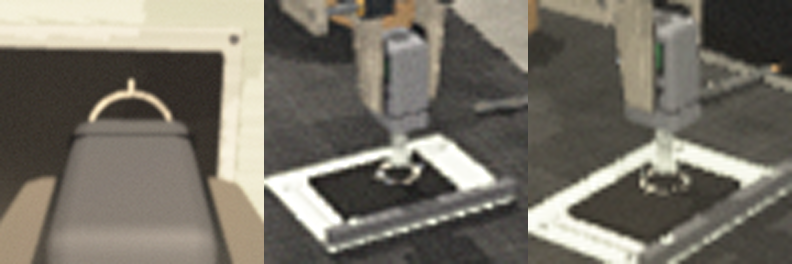

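The three views show the gauge upright, with its foot 10 mm over the middle of the ring (wrist crop 131,120; side crop 398,172). I'll press gently.

arm_command --series '[[[0,0,4,0,0,0,-1],[0,0,3,0,0,0,-1],[0,0,2,0,0,0,-1],[0,0,2,0,0,0,-1],[0,0,1,0,0,0,-1],[0,0,0,0,0,0,-1],[0,0,0,0,0,0,-1]]]'

```text
t: 21.17
position: [0.5481, 0.0016, 0.0463]
eef_rot: [-0.0, 0.663, 0.748, -0.0]
wrist_force: [-1.9, -0.0, 1.0]
opening: 0.37
grasp_force: 30.0
```

arm_command --series '[[[0,0,1.5,0,0,0,-1],[0,0,1.5,0,0,0,-1],[0,0,0,0,0,0,-1],[0,0,0,0,0,0,-1]]]'

```text
t: 21.5
position: [0.5482, 0.0016, 0.0433]
eef_rot: [-0.0, 0.663, 0.748, -0.0]
wrist_force: [-2.6, -0.7, 3.7]
opening: 0.37
grasp_force: 30.0
```

arm_command --series '[[[0,0,1,0,0,0,-1],[0,0,0.5,0,0,0,-1],[0,0,0,0,0,0,-1],[0,0,0,0,0,0,-1],[0,0,0,0,0,0,-1],[0,0,0,0,0,0,-1]]]'

```text
t: 22.0
position: [0.5482, 0.0016, 0.0418]
eef_rot: [-0.0, 0.663, 0.748, -0.0]
wrist_force: [-4.0, -0.2, 4.1]
opening: 0.368
grasp_force: 30.0
```

```bash
python3 - <<'E'
from h import *
F=[];P=[]
for i in range(8):
    d=eyes.get_image("wrist" if i%2 else "side"); s=robot.get_state(); F.append(s["wrist_force"]);P.append(s["position"])
print(np.mean(F,0).round(2),np.std(F,0).round(2),np.mean(P,0).round(4),s["eef_rot"].round(4),s["grasp_force"],s["t"],s["opening"])
E
python3 ring.py
```

```text
[-3.73 -0.06  3.64] [0.56 0.28 0.35] [0.5482 0.0016 0.0418] [-1.000e-04  6.634e-01  7.482e-01 -1.000e-04] 29.999267756938934 22.4 0.3664723461918774
vis 1115 n 190 51.0 ring [0.5491 0.0025] res 0.00107 ext [0.5306 0.0093] [0.5646 0.0233]
top [548.    8.7] [41.7 31.2] 7.172704696655273 0.1200960573310429 [0.5483 0.0016 0.0418]
```

```bash
python3 - <<'E'
from h import *
d=eyes.get_image("wrist");W=cloud(d);t=robot.get_state()["position"]
q=W[(abs(W[...,2]-.1201)<.004)&(abs(W[...,0]-t[0])<.012)&(abs(W[...,1]-t[1])<.016)]
A=np.c_[q[:,:2]-q[:,:2].mean(0),np.ones(len(q))]
c=np.linalg.lstsq(A,q[:,2],rcond=None)[0];print(len(q),c.round(4),q.min(0),q.max(0))
for z0 in(.07,.1):
    # side faces of the housing seen from side cam
    d=eyes.get_image("side");W2=cloud(d)
    k=W2[(abs(W2[...,2]-z0)<.015)&(abs(W2[...,0]-t[0])<.03)&(abs(W2[...,1]-t[1])<.03)]
    print(z0,len(k),np.percentile(k,[5,50,95],axis=0).round(4).tolist())
E
```

```text
2463 [ 0.0175 -0.0861  0.121 ] [ 0.53627813 -0.00602701  0.11870435] [0.56025913 0.01756868 0.12403258]
0.07 132 [[0.5195, -0.0237, 0.0572], [0.5413, -0.0191, 0.0716], [0.5728, -0.0055, 0.0838]]
0.1 142 [[0.5213, -0.0242, 0.0865], [0.5406, -0.019, 0.1], [0.5743, -0.0067, 0.1132]]
```

```bash
python3 - <<'E'
from h import *
d=eyes.get_image("wrist");W=cloud(d);t=robot.get_state()["position"]
k=W[(abs(W[...,2]-.12)<.008)&(abs(W[...,0]-t[0])<.012)]
for y in np.arange(-.012,.028,.003):
    q=k[abs(k[:,1]-y)<.0015]; print(y.round(3),len(q),np.nanmedian(q[:,2]).round(4) if len(q) else 0)
d=eyes.get_image("side");W=cloud(d)
k=W[(W[...,2]>.05)&(W[...,2]<.115)&(abs(W[...,0]-t[0])<.014)&(abs(W[...,1]+.02)<.01)]
A=np.c_[k[:,0]-t[0],k[:,2]-.08,np.ones(len(k))];print(len(k),np.linalg.lstsq(A,k[:,1],rcond=None)[0].round(4))
E
```

```text
-0.012 0 0
-0.009 0 0
-0.006 24 0.1201
-0.003 169 0.1206
-0.0 321 0.1224
0.003 337 0.1223
0.006 365 0.1217
0.009 435 0.1205
0.012 340 0.1204
0.015 360 0.1203
0.018 399 0.1202
0.021 528 0.1191
0.024 419 0.1161
0.027 0 0
147 [ 0.0304  0.0037 -0.0214]
```

```bash
python3 -c "
from h import *
print(workorder.job_done())"
```

```text
the job is handed in; nothing more can be done
None
```

I handed the job in while still holding the gauge, but `job_done()` returned no verdict. At hand-in the pad was square against the stop bar, the gauge upright with its foot about 1 mm from the ring's centre, the stem about 7 mm in at roughly 6 N, and no bystander was touched as far as I could tell.

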